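Rock the demo mirror out of its weighted stand

TASK

The demo mirror's foot is wedged tight in the sprung slot of its weighted stand, and a straight pull would only pick the stand up with it. Rock the mirror from side to side in its own plane, leaning it a few degrees to each side in turn, until the foot works up out of the slot, while the stand stays down on the bench in its place and the things around it stay where they lie. Finish while still holding the mirror, upright and at rest directly over the slot with the foot just clear, about 15 mm above it, so that the slot can be wiped out underneath.

Things in the scene. Friction and masses are not known exactly. Their poses are not given: they have to be found in the camera images.
- mirror: Double-sided demo mirror, about 0.45 kg: upright panel with a bright metal rim, 140 mm wide (y), 170 mm high (z), 12 mm thick (x), glass on both sides. Below the middle of the panel a flat steel foot, 60 mm wide (y), 8 mm thick (x), reaches 24 mm down; it starts fully down in the stand's slot. Origin: centre of the foot's underside; the panel spans 24 to 194 mm above it.
- mirror_top (a point): Centre of the mirror's top edge, 194 mm above the foot's underside on the mirror's z axis; 214 mm above the bench while seated. Here the panel can be pinched from above across its 12 mm thickness (fingers closing along the stand's x).
- stand: Loose weighted stand, 3.0 kg, held down only by its weight: dark steel plate 120 mm (x) by 180 mm (y) by 16 mm, on it an aluminium holder 44 mm (x) by 90 mm (y), its top 40 mm above the bench, with a slot whose floor is 20 mm above the bench. Origin: centre of the plate's underside; z up, y along the slot. The seated mirror's axes are parallel to these.
- slot_mouth (a point): Centre of the slot's open top, 40 mm above the underside of the stand. The slot is 14 mm (x) by 64 mm (y) and 20 mm deep; its ends allow about 0.2 rad of lean along y with the foot fully down, more as it rises. The foot leaves the rubber shoes after rising 18 mm and the slot after 20 mm.
- shoes_left (a point): Middle of the pair of rubber shoes in the slot on the +y side, 25 mm from the slot's middle, 30 mm above the bench; each shoe is 12 mm wide (y) and 16 mm high. They pinch the foot across its thickness by springs and hold it by dry friction, about 19 to 24 N at any depth. Both pairs together hold more than the stand weighs (29 N).
- shoes_right (a point): The like pair of shoes 25 mm to the -y side. Leaning the mirror to -y about this point (a turn about the stand's x, some 5 to 8 N at the top edge) slides the foot's +y side up; leaning it to +y about the other pair slides the -y side up. So each swing of about 0.1 rad either way walks the foot up some millimetres, and friction keeps what was gained.
- caliper: Bystander: steel lens caliper lying flat, 135 mm long, 8 mm high, with jaws and a thumb slide. Origin: middle of the beam's underside. Leave it alone.
- trial_lens: Bystander: round translucent grey trial lens in a metal rim with a small tab, 38 mm across, 5 mm high, lying flat. Origin: centre of its underside. Leave it alone.
- frame: Bystander: green acetate spectacle frame standing on its rims and temple tips, 140 mm wide, 140 mm deep, 44 mm high. Origin: on the bench below the bridge. Leave it alone.
Mind the look-alikes: they are no part of the job. There is more than one size of the mirror; the job needs the middle-sized.

How it is judged:
On the way, in this order (a step that is already met when the one before it is completed fails the run):
1. with its foot still in the slot the mirror leans to the stand's +y side, its top edge over 7 mm (2 degrees) off the middle (y of mirror_top in the frame of stand above 0.007 m and z of mirror in the frame of stand below 0.04 m), for 0.1 s.
2. later it leans to the -y side likewise, its foot still in the slot (earlier swings do no harm) (y of mirror_top in the frame of stand below -0.007 m and z of mirror in the frame of stand below 0.04 m), for 0.1 s.
At the end, for the whole second after the job is handed in: The fingers hold the mirror at rest and upright (within 7 degrees), the underside of its foot 3 to 35 mm above the slot's mouth and within 30 mm of it sideways, touching nothing of the stand; the stand is flat on the bench (z of mirror in the frame of slot_mouth between 0.003 and 0.035 m and horizontal distance between mirror and slot_mouth below 0.03 m and angle between mirror's own z axis and vertical below 0.12 rad and linear speed of mirror below 0.03 m/s and contact force between mirror and the fingers above 2 N and contact force between mirror and stand below 0.2 N and height (world z) of stand below 0.004 m and angle between stand's own z axis and vertical below 0.03 rad); the arm keeps its last pose, push and grip.
It fails at once if the stand is picked up: over 10 mm off the bench, or tipped by more than 7 degrees (height (world z) of stand above 0.01 m or angle between stand's own z axis and vertical above 0.12 rad).
It fails at once if the stand is dragged more than 40 mm from its place (distance of stand from where it was at the start of the episode above 0.04 m).
It fails at once if a bystander is moved by more than 20 mm (distance of any of caliper, trial_lens, frame from where it was at the start of the episode above 0.02 m).
It also fails if it takes over 54 s, if anything falls off the work surface, if the arm or the gripper's body presses on something with over 40 N, if the wrist force passes 120 N, or if a joint passes its speed limit or range.

ROBOT

A 7-joint arm with a two-finger parallel gripper is mounted at the origin on the work surface. World frame = base frame: x ahead of the robot, y to its left, z up, the work surface at z = 0. Lengths are in m, angles in rad, forces in N, time in s.
With the tool pointing down it reaches from about 0.4 to 0.85 m from the base axis. Payload 10.4 kg.
Tool frame: the origin (TCP) lies on the centre line of the jaws, within the pads' length; the fingertips stand 17 mm ahead of it and the grasp point (between the pads) lies 2 mm behind it (manip.tcp_to_tips is the distance from the TCP to the fingertips, in m); z points along the fingers, x is the direction in which the jaws open and shut, and the axes are right-handed (so a half turn about z gives the same grasp; the last joint's range is limited). The gripper opens to 85 mm and grips with 20 to 120 N. Pads are 22 mm wide; open, the fingers measure 114 mm over their backs; the gripper's body (76 mm by 85 mm) begins 54 mm behind the grasp point. The pads swing forward as they close: fully open they stand 13 mm farther back than shut.
Start: joints at [1.161, 0.332, -0.065, 1.46, 0.022, 1.35, -0.088], TCP at [0.236, -0.579, 0.248] pointing down, gripper open.
Joint ranges: [-2.6, 2.6], [-0.5, 2.12], [-1.47, 1.34], [0.16, 2.42], [-1.27, 4.41], [0.06, 2.06], [-2.6, 2.6]. Speed limits (rad/s): [2.22, 2.22, 2.79, 2.79, 3.14, 3.14, 3.14].

INTERFACE

Orientations are given as a unit quaternion [x, y, z, w].
In Python, from workcell import manip gives the robot as it stands.
- The arm moves only by the shell command python3 -m pendant 'ROWS' [FORCE]. ROWS is JSON, a list of rows, each a list of 3 entries, a list of its own where there are three numbers: the shift along the world's x, y, z in cm, then the turn, a rotation vector about the world's x, y, z in degrees, then the closure in counts, from 0 (fully open) to 255 (shut). A call has 1 to 12 rows; each row shifts and turns the pose as measured when the row begins; what a row does not reach is not made up. A row lasts 1/8 s, in which the tool goes at most 62.5 mm and 10.7 degrees, less where a joint would pass 70% of its speed; a pose out of reach is approached as far as the arm can. A call is refused whole if a number of a shift passes 6.25 or a number of a turn 10.7, either way. A call with a gripper value outside its range is refused whole. The fingers move at their own pace and stop on an object; FORCE is the grip in N (left out, the last holds). Time passes only in rows, so rows that do not move let the fingers close. It gives the time, the measured TCP pose, the force and the opening at its end, in the units of the state.
- manip.get_obs(): the state, without advancing time (a new reading comes with each control period).
- manip.camera(name): name is "scene" or "side" or "wrist"; returns a dict with "pixels" (384x512x3 uint8, red, green, blue), "range_z" (384x512 float32, m along the optical axis (not along the pixel's ray), 0 where there is no reading), "K" (3x3 intrinsics, pixels), "origin" and "rotation" of the camera in the world; the wrist camera has in their place "hand_eye" (4x4, takes a point from camera to tool coordinates, whose origin is the TCP and whose axes are the tool frame's). Camera axes: x right, y down, z forward; pixel columns grow to the right and rows downward; lengths in m; the calibration is good to about 2 mm. A picture is of the moment at which its call begins: read the wrist's pose just before it.
- manip.hand_in(): hands the job in, once; it reports no verdict.
The state is a dict: "clock": time; "joint_pos": joint angles; "joint_velocities": joint speeds; "tau": joint torques, N m; "position": TCP position; "ee_rot": TCP orientation; "ft_force": force on the tool from outside, world axes, zero at the start; "torque": the same for the moment, N m; "grip_width": opening from 0.0 (shut) to 1.0 (fully open).
Only numpy, scipy, OpenCV 4.12 (cv2) and the standard library are available. Lean on these libraries where they do the work, as an engineer would, in place of code of your own. Each camera call takes 0.05 s, during which the arm holds its last target.

## Working session

There is one attempt and no reset: what is moved stays moved. The work goes in short steps, Python scripts to look and compute and a shell command to move; the robot and the scene stay as the last step left them, time stands still between calls to the robot, and variables do not carry over. Pictures are saved under pics/ and viewed, and the job is handed in when it is done.

```bash
ls; mkdir -p pics
python3 - <<'E'
from workcell import manip
import cv2,numpy as np
o=manip.get_obs();print({k:np.round(v,3).tolist() for k,v in o.items()}, manip.tcp_to_tips)
for n in ("scene","side"):
    c=manip.camera(n);cv2.imwrite(f"pics/{n}0.png",cv2.cvtColor(c["pixels"],cv2.COLOR_RGB2BGR));np.savez(f"{n}0.npz",**c)
    print(n,c["K"].tolist(),np.round(c["origin"],3),np.round(c["rotation"],3).tolist())
E
```

```text
pics
{'clock': 0.0, 'joint_pos': [1.161, 0.333, -0.065, 1.461, 0.022, 1.35, -0.088], 'joint_velocities': [-0.001, -0.003, 0.0, 0.002, -0.001, -0.001, -0.002], 'tau': [-0.0, -62.543, 0.049, -39.16, 0.016, 0.01, 0.0], 'position': [0.236, -0.579, 0.248], 'ee_rot': [0.83, -0.558, -0.001, -0.0], 'ft_force': [-0.333, 0.582, -0.21], 'torque': [-0.03, -0.07, 0.005], 'grip_width': 0.999} 0.017
scene [[457.9188794087239, 0.0, 255.24711236003154], [0.0, 457.9188794087239, 187.16039140992865], [0.0, 0.0, 1.0]] [1.369 0.602 1.097] [0.438, 0.816, -0.335, -0.171]
side [[479.1448519836625, 0.0, 254.49637882494952], [0.0, 479.1448519836625, 193.01854558188953], [0.0, 0.0, 1.0]] [ 0.543 -0.718  0.995] [0.931, -0.034, 0.012, -0.362]
```

View pics/scene0.png

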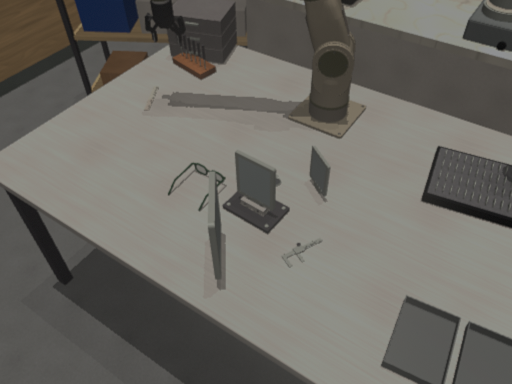

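View pics/side0.png

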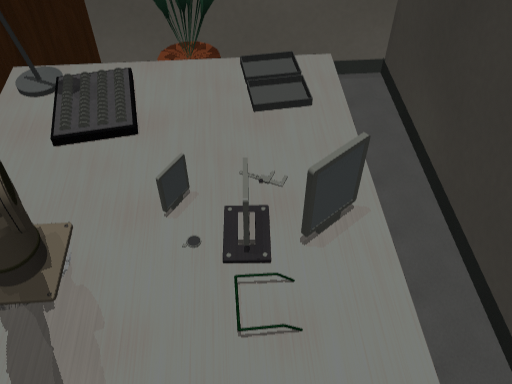

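```bash
cat > h.py <<'E'
import numpy as np,cv2
from scipy.spatial.transform import Rotation as R
def cloud(c):
    K=c["K"];z=c["range_z"];v,u=np.mgrid[:384,:512]
    p=np.stack([(u-K[0,2])/K[0,0]*z,(v-K[1,2])/K[1,1]*z,z],-1)
    return p@R.from_quat(c["rotation"]).as_matrix().T+c["origin"]
def ray(c,uv,h):
    K=c["K"];d=R.from_quat(c["rotation"]).apply([(uv[0]-K[0,2])/K[0,0],(uv[1]-K[1,2])/K[1,1],1])
    return c["origin"]+d*(h-c["origin"][2])/d[2]
E
python3 - <<'E'
from h import *
for n,roi in (("side",(150,275,215,285)),("scene",(145,235,215,295))):
    c=dict(np.load(n+"0.npz"));P=cloud(c);g=c["pixels"].mean(-1)
    r0,r1,c0,c1=roi
    m=np.zeros(g.shape,bool);m[r0:r1,c0:c1]=1
    Z=P[...,2]
    pl=m&(abs(Z-.016)<.007)&(g<75)&(c["range_z"]>0)
    k,l,s,_=cv2.connectedComponentsWithStats(pl.astype(np.uint8));i=1+np.argmax(s[1:,4]);q=P[l==i][:,:2]
    hull=cv2.minAreaRect((q*1000).astype(np.float32));print(n,"plate rect mm",hull,len(q))
    t=m&(Z>.06)&(Z<.23);q=P[t];print(" panel n",len(q),"zmax",np.percentile(q[:,2],[50,98,100]),"fit",cv2.fitLine((q[:,:2]*1000).astype(np.float32),cv2.DIST_HUBER,0,.01,.01).ravel())
    print(np.percentile(q[:,:2],[1,50,99],axis=0))
    t=m&(Z>.195)&(Z<.23);q=P[t];print(" top n",len(q),q.mean(0),q.min(0),q.max(0))
    im=cv2.cvtColor(c["pixels"],cv2.COLOR_RGB2BGR)[r0-20:r1+20,c0-40:c1+40];cv2.imwrite(f"pics/crop_{n}.png",cv2.resize(im,None,fx=3.5,fy=3.5,interpolation=cv2.INTER_CUBIC))
E
```

```text
side plate rect mm ((574.1519165039062, 45.163673400878906), (182.1540985107422, 120.21989440917969), 86.71522521972656) 1934
 panel n 442 zmax [0.20855212 0.21533095 0.21727224] fit [5.8955871e-02 9.9826062e-01 5.7226294e+02 1.0398268e+01]
[[ 0.56454643 -0.02489454]
 [ 0.57235918 -0.01979952]
 [ 0.58301236  0.11138985]]
 top n 242 [0.57371775 0.03603222 0.21209421] [ 0.56568123 -0.02472554  0.19519246] [0.58283551 0.1140526  0.21727224]
scene plate rect mm ((576.0755615234375, 52.31305694580078), (179.81927490234375, 121.6983871459961), 86.52658081054688) 931
 panel n 1748 zmax [0.14868829 0.21562588 0.22623376] fit [5.3914934e-02 9.9854553e-01 5.7898956e+02 5.3432770e+01]
[[ 0.56808483 -0.01758814]
 [ 0.57900785  0.05522641]
 [ 0.81358027  0.12107533]]
 top n 373 [0.60598575 0.05631851 0.20885171] [ 0.5637999  -0.01965932  0.19506165] [0.84799761 0.12159742 0.22623376]
```

Run:
```python
import cv2,numpy as np
a=cv2.imread("pics/crop_scene.png");b=cv2.imread("pics/crop_side.png")
h=480;f=lambda i:cv2.resize(i,(390,int(i.shape[0]*390/i.shape[1])))
a,b=f(a),f(b);H=max(a.shape[0],b.shape[0]);p=lambda i:cv2.copyMakeBorder(i,0,H-i.shape[0],0,0,0)
cv2.imwrite("pics/crops.png",np.hstack([p(a),p(b)])[:600])
```

```text
(no output)
```

View pics/crops.png

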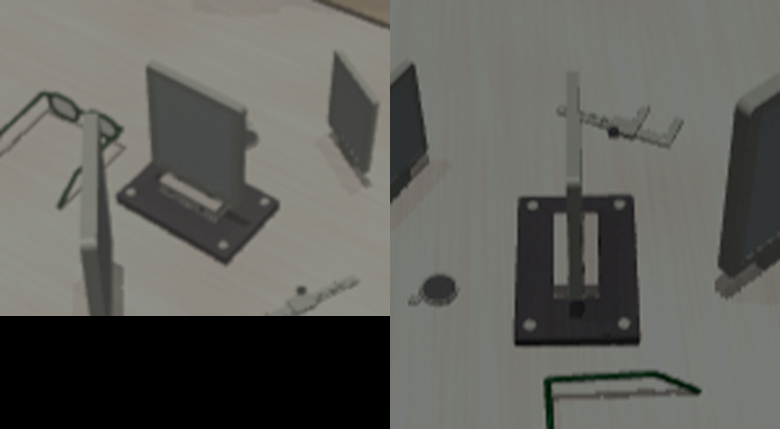

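Look-alikes in the scene view are the small panel at (319,172), the panel in the stand at (255,185) and the big panel at (215,225). The middle-sized one in the stand is the job, and the crop shows it in the aluminium holder on the dark plate. The stand centre is about (0.575, 0.048), yaw about -3.3°, top edge at z≈0.214.

First I move over it, staying high.

```bash
python3 -m pendant '[[[0,0,4],[0,0,0],0],[[2.5,4.5,2],[0,0,5],0],[[2.5,4.8,1],[0,0,5.4],0],[[2.7,5,0.5],[0,0,5.4],0],[[2.7,5,0],[0,0,5.4],0],[[2.7,5,0],[0,0,5.4],0],[[2.7,5,0],[0,0,5.4],0],[[2.7,5,0],[0,0,5.4],0]]'
python3 - <<'E'
from h import *
c=dict(np.load("side0.npz"));P=cloud(c)
for n,(u0,u1,v0,v1) in dict(big=(295,370,130,240),small=(150,192,150,215)).items():
    q=P[v0:v1,u0:u1].reshape(-1,3);q=q[(q[:,2]>.05)];print(n,np.round(np.percentile(q,[2,50,98],axis=0),3).tolist())
E
```

```text
clock: 1.1
position: [0.4206, -0.2267, 0.3209]
ee_rot: [0.967, -0.257, -0.004, 0.001]
ft_force: [1.5, -0.8, 0.0]
grip_width: 1.001
big [[0.71, -0.0, 0.056], [0.782, 0.049, 0.182], [0.868, 0.113, 0.267]]
small [[0.357, 0.12, 0.053], [0.389, 0.16, 0.108], [0.423, 0.207, 0.151]]
```

```bash
python3 -m pendant '[[[2.6,4.7,0],[0,0,4.5],0],[[2.6,4.7,0],[0,0,4.5],0],[[2.6,4.7,0],[0,0,4.5],0],[[2.6,4.7,0],[0,0,4.5],0],[[2.6,4.5,0],[0,0,4.5],0],[[2.2,4,0],[0,0,4],0],[[0,0,0],[0,0,0],0]]'
python3 - <<'E'
from workcell import manip
from h import *
o=manip.get_obs();c=manip.camera("wrist");cv2.imwrite("pics/w1.png",cv2.cvtColor(c["pixels"],cv2.COLOR_RGB2BGR))
Rt=R.from_quat(o["ee_rot"]).as_matrix();H=c["hand_eye"]
print(o["position"],R.from_matrix(Rt).as_matrix().round(3).tolist())
K=c["K"];z=c["range_z"];v,u=np.mgrid[:384,:512]
p=np.stack([(u-K[0,2])/K[0,0]*z,(v-K[1,2])/K[1,1]*z,z],-1)@H[:3,:3].T+H[:3,3]
P=p@Rt.T+o["position"]
m=(abs(P[...,2]-.214)<.012)&(z>0)&(abs(P[...,0]-.575)<.04)&(abs(P[...,1]-.048)<.1)
q=P[m];print(len(q),np.percentile(q,[2,50,98],axis=0))
print(cv2.minAreaRect((q[:,:2]*1000).astype(np.float32)),cv2.fitLine((q[:,:2]*1000).astype(np.float32),cv2.DIST_HUBER,0,.01,.01).ravel())
m=(abs(P[...,2]-.04)<.004)&(z>0)&(abs(P[...,0]-.575)<.04)&(abs(P[...,1]-.048)<.1);q=P[m];print("holder",len(q),cv2.minAreaRect((q[:,:2]*1000).astype(np.float32)))
m=(abs(P[...,2]-.016)<.006)&(z>0)&(abs(P[...,0]-.575)<.09)&(abs(P[...,1]-.048)<.12)&(c["pixels"].mean(-1)<75);q=P[m];print("plate",len(q),cv2.minAreaRect((q[:,:2]*1000).astype(np.float32)))
E
```

```text
clock: 1.98
position: [0.5756, 0.0604, 0.3191]
ee_rot: [1.0, -0.017, -0.004, 0.001]
ft_force: [0.0, -0.7, -0.6]
grip_width: 1.002
[0.57555458 0.0604418  0.31912628] [[0.999, -0.034, -0.009], [-0.034, -0.999, -0.001], [-0.009, 0.002, -1.0]]
1852 [[ 0.56558444 -0.01580676  0.21162159]
 [ 0.57378115  0.05771266  0.21443625]
 [ 0.58144849  0.11510961  0.2157429 ]]
((573.413330078125, 48.122344970703125), (137.05967712402344, 11.971067428588867), 86.89962005615234) [5.5562552e-02 9.9845523e-01 5.7379016e+02 5.4769405e+01]
holder 859 ((573.2704467773438, 46.47167205810547), (89.65152740478516, 44.07411575317383), 86.88750457763672)
plate 5611 ((573.2775268554688, 47.4417610168457), (177.44923400878906, 120.14469146728516), 86.75479125976562)
```

View pics/w1.png

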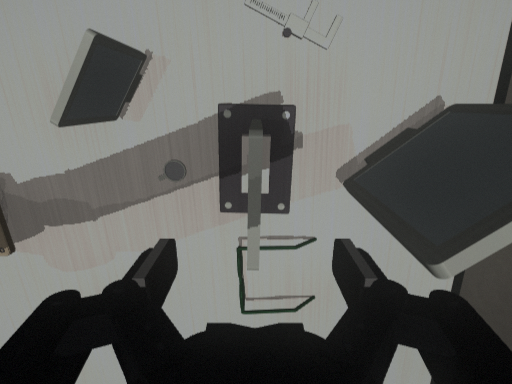

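```bash
python3 -m pendant '[[[-0.2,-1.3,-2],[0,-0.5,-1.1],0],[[0,0,-3],[0,0,0],0],[[0,0,-3],[0,0,0],0],[[0,0,-3],[0,0,0],0],[[0,0,-0.8],[0,0,0],0],[[0,0,0],[0,0,0],0]]'
```

```text
clock: 2.78
position: [0.5721, 0.0367, 0.1986]
ee_rot: [0.999, -0.035, 0.0, 0.003]
ft_force: [-0.1, 0.9, 0.5]
grip_width: 1.0
```

```bash
python3 -m pendant '[[[0.1,1.1,0],[0,0,0.8],0],[[0,0,0],[0,0,0],0],[[0,0,0],[0,0,0],0]]'; python3 -c "
from workcell import manip
from h import *
print(R.from_quat(manip.get_obs()['ee_rot']).as_matrix().round(4).tolist())"
```

```text
clock: 3.15
position: [0.5744, 0.0487, 0.2015]
ee_rot: [1.0, -0.028, 0.002, 0.003]
ft_force: [-0.3, -0.8, 0.6]
grip_width: 1.0
[[0.9985, -0.0552, 0.0045], [-0.0551, -0.9985, -0.0069], [0.0049, 0.0066, -1.0]]
```

```bash
python3 -m pendant '[[[0,0,0],[0,0,0],160],[[0,0,0],[0,0,0],200],[[0,0,0],[0,0,0],220],[[0,0,0],[0,0,0],240],[[0,0,0],[0,0,0],255],[[0,0,0],[0,0,0],255]]' 80;  python3 -m pendant '[[[0,0,0],[0,0,0],255],[[0,0,0],[0,0,0],255]]'
```

```text
clock: 3.9
position: [0.5742, 0.0486, 0.2021]
ee_rot: [1.0, -0.028, 0.002, 0.004]
ft_force: [-1.4, -0.3, 1.2]
grip_width: 0.124
clock: 4.15
position: [0.5741, 0.0486, 0.2021]
ee_rot: [1.0, -0.028, 0.002, 0.004]
ft_force: [-1.4, 0.9, 2.1]
grip_width: 0.126
```

```bash
python3 -m pendant '[[[0.02,0.3,0.04],[-1,0.05,0],255],[[0.02,0.3,0.04],[-1,0.05,0],255],[[0.02,0.3,0.04],[-1,0.05,0],255]]'; python3 -c "
from workcell import manip
print(manip.get_obs()['torque'].round(2))"
```

```text
clock: 4.53
position: [0.5746, 0.0562, 0.2028]
ee_rot: [0.999, -0.029, 0.001, 0.032]
ft_force: [-2.1, -3.8, -0.1]
grip_width: 0.128
[-0.04  0.54  0.11]
```

```bash
python3 -m pendant '[[[0.02,0.35,0.06],[-1,0.05,0],255],[[0.02,0.35,0.06],[-1,0.05,0],255],[[0.02,0.35,0.06],[-1,0.05,0],255],[[0,0,0],[0,0,0],255],[[0,0,0],[0,0,0],255]]'; python3 -c "
from workcell import manip
import cv2
print(manip.get_obs()['torque'].round(2))
c=manip.camera('side');cv2.imwrite('pics/s2.png',cv2.resize(cv2.cvtColor(c['pixels'][100:290,180:310],cv2.COLOR_RGB2BGR),None,fx=3,fy=3))
c=manip.camera('scene');cv2.imwrite('pics/c2.png',cv2.resize(cv2.cvtColor(c['pixels'][90:250,180:340],cv2.COLOR_RGB2BGR),None,fx=3.5,fy=3.5))"
```

```text
clock: 5.15
position: [0.575, 0.0678, 0.2036]
ee_rot: [0.998, -0.028, -0.0, 0.061]
ft_force: [-0.3, -4.0, -3.3]
grip_width: 0.122
[-0.29  0.18  0.04]
```

View pics/c2.png

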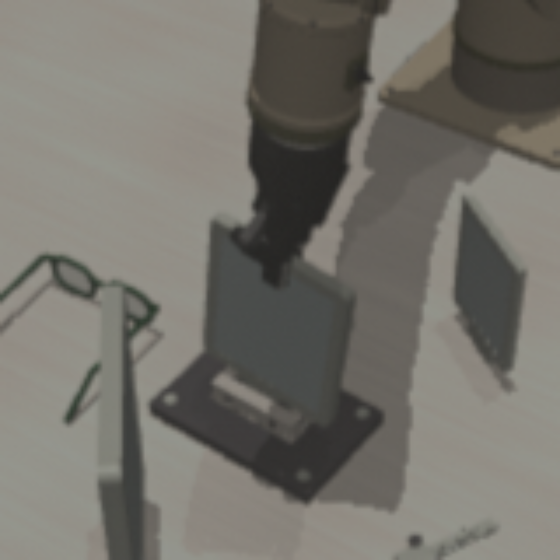

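Leaned about +0.115 rad and the stand is flat in the picture (plate corners near (160,405), (380,415)). Now the opposite swing.

```bash
python3 -m pendant '[[[-0.02,-0.4,0.08],[1.3,-0.07,0],255],[[-0.02,-0.4,0.08],[1.3,-0.07,0],255],[[-0.02,-0.4,0.08],[1.3,-0.07,0],255],[[-0.02,-0.4,0.08],[1.3,-0.07,0],255],[[-0.02,-0.4,0.08],[1.3,-0.07,0],255]]'; python3 -c "
from workcell import manip
print(manip.get_obs()['torque'].round(2))"
```

```text
clock: 5.88
position: [0.5732, 0.0481, 0.2058]
ee_rot: [1.0, -0.027, 0.001, -0.001]
ft_force: [2.6, 2.8, -13.6]
grip_width: 0.126
[ 0.14 -0.88 -0.03]
```

```bash
python3 -m pendant '[[[-0.02,-0.4,0.03],[1.3,-0.07,0],255],[[-0.02,-0.4,0.03],[1.3,-0.07,0],255],[[-0.02,-0.4,0.03],[1.3,-0.07,0],255],[[-0.02,-0.4,0.03],[1.3,-0.07,0],255],[[-0.02,-0.4,0.03],[1.3,-0.07,0],255],[[0,0,0],[0,0,0],255]]'; python3 -c "
from workcell import manip
print(manip.get_obs()['torque'].round(2))"
```

```text
clock: 6.62
position: [0.5719, 0.0259, 0.2066]
ee_rot: [0.998, -0.028, 0.002, -0.062]
ft_force: [2.0, 0.5, -12.5]
grip_width: 0.125
[-0.48 -1.02 -0.03]
```

```bash
python3 -m pendant '[[[0.02,0.42,0.08],[-1.4,0.07,0],255],[[0.02,0.42,0.08],[-1.4,0.07,0],255],[[0.02,0.42,0.08],[-1.4,0.07,0],255],[[0.02,0.42,0.08],[-1.4,0.07,0],255],[[0.02,0.42,0.08],[-1.4,0.07,0],255]]';python3 -m pendant '[[[0.02,0.42,0.03],[-1.4,0.07,0],255],[[0.02,0.42,0.03],[-1.4,0.07,0],255],[[0.02,0.42,0.03],[-1.4,0.07,0],255],[[0.02,0.42,0.03],[-1.4,0.07,0],255],[[0,0,0],[0,0,0],255]]'; python3 -c "
from workcell import manip
import cv2
print(manip.get_obs()['torque'].round(2))
c=manip.camera('scene');cv2.imwrite('pics/c3.png',cv2.resize(cv2.cvtColor(c['pixels'][90:250,180:340],cv2.COLOR_RGB2BGR),None,fx=3.5,fy=3.5))"
```

```text
clock: 7.25
position: [0.5726, 0.0471, 0.2101]
ee_rot: [1.0, -0.028, 0.0, 0.004]
ft_force: [2.9, -0.6, -17.5]
grip_width: 0.127
clock: 7.88
position: [0.5736, 0.0662, 0.2113]
ee_rot: [0.998, -0.028, -0.001, 0.056]
ft_force: [3.6, -1.5, -14.3]
grip_width: 0.123
[ 0.52 -0.97  0.01]
```

View pics/c3.png

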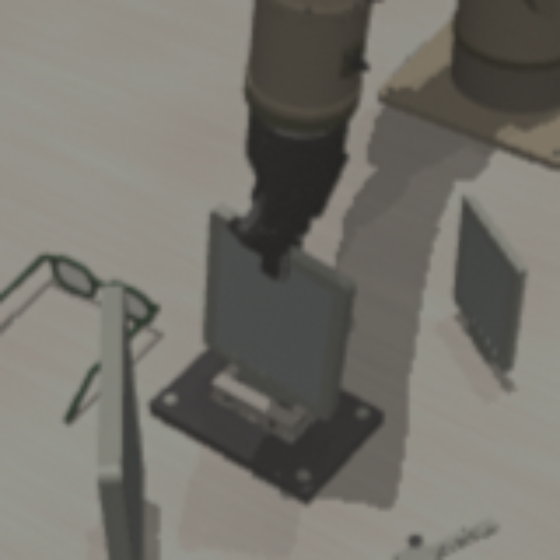

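Stand plate is unchanged, and the foot is working up, about 8 mm by the TCP.

```bash
python3 -m pendant '[[[-0.02,-0.42,0.08],[1.35,-0.07,0],255],[[-0.02,-0.42,0.08],[1.35,-0.07,0],255],[[-0.02,-0.42,0.08],[1.35,-0.07,0],255],[[-0.02,-0.42,0.08],[1.35,-0.07,0],255],[[-0.02,-0.42,0.08],[1.35,-0.07,0],255]]';python3 -m pendant '[[[-0.02,-0.42,0.03],[1.35,-0.07,0],255],[[-0.02,-0.42,0.03],[1.35,-0.07,0],255],[[-0.02,-0.42,0.03],[1.35,-0.07,0],255],[[-0.02,-0.42,0.03],[1.35,-0.07,0],255],[[0,0,0],[0,0,0],255]]'; python3 -c "
from workcell import manip
print(manip.get_obs()['torque'].round(2))"
```

```text
clock: 8.55
position: [0.572, 0.044, 0.2148]
ee_rot: [1.0, -0.028, 0.001, -0.008]
ft_force: [4.7, 3.3, -21.4]
grip_width: 0.125
clock: 9.18
position: [0.5712, 0.0245, 0.2163]
ee_rot: [0.998, -0.028, 0.002, -0.058]
ft_force: [3.1, 1.5, -18.4]
grip_width: 0.125
[ 0.03 -1.14 -0.08]
```

```bash
python3 -m pendant '[[[0.05,0.42,0.06],[-1.35,0.07,0],255],[[0.05,0.42,0.06],[-1.35,0.07,0],255],[[0.05,0.42,0.06],[-1.35,0.07,0],255],[[0.05,0.42,0.06],[-1.35,0.07,0],255],[[0.03,0.42,0.06],[-1.35,0.07,0],255]]';python3 -m pendant '[[[0.02,0.42,0.02],[-1.3,0.07,0],255],[[0.02,0.42,0.02],[-1.3,0.07,0],255],[[0.02,0.42,0.02],[-1.3,0.07,0],255],[[0,0,0],[0,0,0],255]]'; python3 -c "
from workcell import manip
import cv2
print(manip.get_obs()['torque'].round(2))
c=manip.camera('scene');cv2.imwrite('pics/c4.png',cv2.resize(cv2.cvtColor(c['pixels'][90:250,180:340],cv2.COLOR_RGB2BGR),None,fx=3.5,fy=3.5))"
```

```text
clock: 9.8
position: [0.5731, 0.0474, 0.2199]
ee_rot: [1.0, -0.028, -0.0, 0.005]
ft_force: [-0.2, 1.1, -5.4]
grip_width: 0.125
clock: 10.3
position: [0.5753, 0.0635, 0.2243]
ee_rot: [0.999, -0.027, 0.002, 0.041]
ft_force: [0.6, 0.1, -3.8]
grip_width: 0.126
[ 0.12 -0.01  0.02]
```

View pics/c4.png

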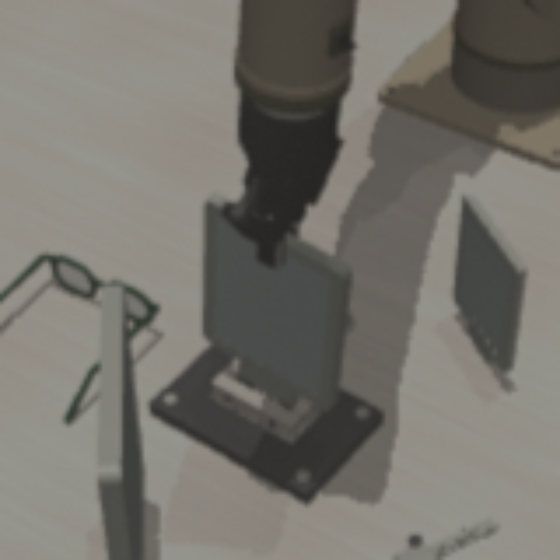

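The vertical load has dropped to the mirror's weight, so the foot is free of the shoes. Lifting and straightening.

```bash
python3 -m pendant '[[[0,0,0.5],[0,0,0],255],[[0,-0.3,0.5],[1,0,0],255],[[-0.05,-0.4,0.1],[1,0,0],255],[[-0.05,-0.4,0],[1,0,0],255],[[0,-0.3,0],[0.8,0,0],255],[[0,0,0],[0,0,0],255],[[0,0,0],[0,0,0],255]]'
cat > chk.py <<'E'
from workcell import manip
from h import *
import sys
o=manip.get_obs();print(o['torque'].round(2),o["ft_force"],o["position"],R.from_quat(o["ee_rot"]).as_matrix().round(4).tolist())
c=manip.camera("scene");P=cloud(c);cv2.imwrite(f'pics/c{sys.argv[1]}.png',cv2.resize(cv2.cvtColor(c['pixels'][90:250,180:340],cv2.COLOR_RGB2BGR),None,fx=3.5,fy=3.5))
u=np.array([.9985,-.055,0]);v=np.array([.055,.9985,0]);o0=np.array([.5735,.0478,0])
Q=(P-o0);a=Q@u;b=Q@v;z=P[...,2]
m=(abs(a)<.02)&(abs(b)<.1)&(z>.08)&(z<.26)
bb=b[m];zz=z[m]
for lo,hi in ((.09,.11),(.13,.15),(.17,.19),(.2,.215)):
    s=(zz>lo)&(zz<hi);print(lo,s.sum(),"b edges",np.percentile(bb[s],[1,99]).round(4),"a med",np.median(a[m][s]).round(4))
for lo,hi in ((-.065,-.04),(.04,.065)):
    s=(bb>lo)&(bb<hi);print("top z at b",lo,np.percentile(zz[s],98).round(4))
mm=(abs(b)<.065)&(abs(a)<.02)&(z>.04)&(z<.1);print('low',[(round(lo,3),int(((b[mm]>lo)&(b[mm]<lo+.02)).sum()),np.percentile(z[mm][(b[mm]>lo)&(b[mm]<lo+.02)],5).round(4)) for lo in np.arange(-.06,.05,.02) if ((b[mm]>lo)&(b[mm]<lo+.02)).sum()>3])
c=manip.camera("side");cv2.imwrite(f'pics/s{sys.argv[1]}.png',cv2.resize(cv2.cvtColor(c['pixels'][100:290,180:310],cv2.COLOR_RGB2BGR),None,fx=3,fy=3));P=cloud(c)
g=c["pixels"].mean(-1);pl=(abs(P[...,2]-.016)<.007)&(g<75)&(abs(P[...,0]-.573)<.09)&(abs(P[...,1]-.048)<.12)
print("plate",cv2.minAreaRect((P[pl][:,:2]*1000).astype(np.float32)))
E
python3 chk.py 5
```

```text
clock: 11.22
position: [0.5744, 0.0452, 0.2359]
ee_rot: [1.0, -0.03, 0.001, 0.006]
ft_force: [-0.7, 0.2, -4.0]
grip_width: 0.124
[ 0.03  0.03 -0.02] [-0.7492686   0.23872725 -3.97497368] [0.57435352 0.04516182 0.23594386] [[0.9982, -0.0592, 0.0015], [-0.0592, -0.9982, -0.0122], [0.0022, 0.0121, -0.9999]]
0.09 180 b edges [-0.0674  0.0719] a med 0.0057
0.13 186 b edges [-0.0691  0.0709] a med 0.006
0.17 196 b edges [-0.0693  0.0701] a med 0.0056
0.2 147 b edges [-0.0688  0.0705] a med 0.0055
top z at b -0.065 0.2419
top z at b 0.04 0.2496
low [(np.float64(-0.06), 30, np.float64(0.0786)), (np.float64(-0.04), 51, np.float64(0.0405)), (np.float64(-0.02), 60, np.float64(0.0402)), (np.float64(0.0), 57, np.float64(0.0416)), (np.float64(0.02), 70, np.float64(0.0403)), (np.float64(0.04), 41, np.float64(0.0404))]
plate ((573.9366455078125, 45.37116622924805), (181.89898681640625, 119.85331726074219), 87.01419830322266)
```

View pics/c5.png

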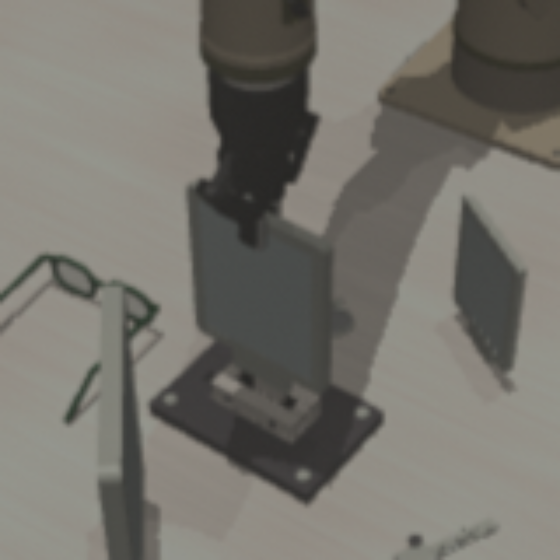

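View pics/s5.png

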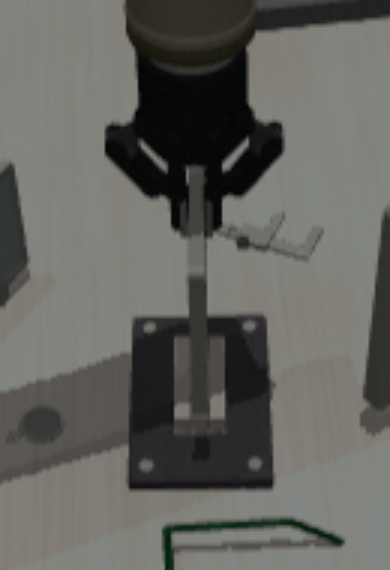

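```bash
cat > tilt.py <<'E'
from workcell import manip
from h import *
c=manip.camera("scene");P=cloud(c)
u=np.array([.9985,-.055,0]);v=np.array([.055,.9985,0]);Q=P-np.array([.5735,.0478,0]);a=Q@u;b=Q@v;z=P[...,2]
# intersect rays with panel front face a=.006, use colour mask of depth-near pixels
m=(abs(a-.006)<.006)&(abs(b)<.09)&(z>.06)&(z<.27)
k,l,s,_=cv2.connectedComponentsWithStats(m.astype(np.uint8));m=l==1+np.argmax(s[1:,4])
B,Z=b[m]*1000,z[m]*1000
bb=np.arange(-60,61,6);
for nm,f,sel in (("bottom",np.min,lambda x:abs(x)>34),("top",np.max,lambda x:abs(x)>34)):
    pts=[(x,f(Z[abs(B-x)<4])) for x in bb if sel(x) and (abs(B-x)<4).any()];pts=np.array(pts)
    print(nm,pts.round(1).tolist(),np.degrees(np.arctan(np.polyfit(pts[:,0],pts[:,1],1)[0])).round(2))
zz=np.arange(95,225,8)
for nm,f in (("-y edge",np.min),("+y edge",np.max)):
    p=np.array([(h,f(B[abs(Z-h)<5])) for h in zz]);print(nm,p[:,1].round(1),np.degrees(np.arctan(np.polyfit(p[:,0],p[:,1],1)[0])).round(2))
E
python3 tilt.py
```

```text
bottom [[-60.0, 77.4], [-54.0, 74.5], [-48.0, 79.7], [-42.0, 79.7], [-36.0, 79.1], [36.0, 78.2], [42.0, 79.0], [48.0, 81.3], [54.0, 81.6], [60.0, 77.7]] 1.0
top [[-60.0, 245.1], [-54.0, 243.0], [-48.0, 240.1], [-42.0, 236.8], [-36.0, 231.2], [36.0, 251.7], [42.0, 250.2], [48.0, 249.8], [54.0, 249.9], [60.0, 250.0]] 5.85
-y edge [-68.8 -67.7 -67.7 -72.7 -71.6 -71.6 -71.3 -71.3 -68.9 -68.5 -68.9 -70.3
 -71.3 -70.3 -71.  -71.  -66.9] -0.05
+y edge [71.8 71.6 70.3 70.7 71.4 70.3 71.1 71.1 71.5 71.5 71.  71.4 71.  69.9
 70.9 71.7 71.8] 0.02
```

Sides are vertical to about 0.1°. The panel underside is at z≈0.079, which puts the foot about 15 mm above the mouth, centred, and the wrist carries only the mirror's weight. One settling check, then hand in.

```bash
python3 -m pendant '[[[0,0,0],[0,0,0],255],[[0,0,0],[0,0,0],255]]'; python3 -c "
from workcell import manip
o=manip.get_obs();print(abs(o['joint_velocities']).max());print(manip.hand_in())"
```

```text
clock: 11.62
position: [0.5743, 0.046, 0.236]
ee_rot: [1.0, -0.029, 0.001, 0.006]
ft_force: [0.9, 0.7, -3.8]
grip_width: 0.127
0.0026980593278347247
the job is handed in; nothing more can be done
None
```

I pinched the middle-sized mirror by its top edge at 80 N and rocked it +y, −y, +y, −y by 0.11–0.13 rad. The foot came free on the next +y swing. I then lifted and straightened it and handed in at about 11.6 s with the mirror still held; no verdict is reported.

**Last checks:**
- **Foot height:** the panel's underside was at z ≈ 0.079 m, so the foot is about 15 mm above the slot's mouth. It is centred over the slot to about 1 mm.
- **Upright:** the panel's side edges were vertical to about 0.1°, and its bottom edge read 1.0°.
- **Clear of the stand:** the wrist carried about 4 N, roughly the mirror's own weight, and the arm was at rest.
- **Stand:** it measured the same place as at the start within about 1 mm (side view) and looked flat in the pictures. The highest upward pull I read was about 21 N, below the stand's 29 N.
- **Bystanders:** the caliper, lens and frame looked undisturbed in the pictures. I did not re-measure their positions.

**One check disagreed:** a line fitted to the panel's top edge read 5.9°. I discounted it because the gripper hides part of that edge on the −y side.

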